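# Add a slotted drag weight to the ribbon stand

### The arm

A 6-joint arm with a two-finger parallel gripper is mounted at the origin on a cart in front of the work surface, level with it; the furniture and walls round the work are solid. World frame = base frame: x ahead of the robot, y to its left, z up, the work surface at z = 0. Lengths are in m, angles in degrees, forces in N, time in s.
With the tool pointing down it reaches from about 0.4 to 0.825 m from the base axis. Payload 7 kg.
Tool frame: the origin (TCP) lies midway between the tips of the shut fingers; the grasp point (between the pads) lies r.grip_depth behind it (r.grip_depth is the distance from the TCP to the grasp point, in m); z points along the fingers, y is the direction in which the jaws open and shut (so a half turn about z gives the same grasp; the last joint's range is limited). The gripper opens to 88 mm and grips with 3 to 60 N. Pads are 19 mm wide; open, the fingers measure 130 mm over their backs; the gripper's body (78 mm by 193 mm) begins 47 mm behind the grasp point.
Start: joints at [80.678, 20.546, 0.682, 0, -70.136, -16.507], TCP at [0.294, 0.608, 0.227] pointing down, gripper open.
Joint ranges: [-176.03, 176.03], [-82.01, 121.73], [-58.28, 71.71], [-173.87, 95.51], [-174.79, -0.11], [-173.66, 173.66]. Speed limits (degrees/s): [136.94, 136.94, 172.46, 180, 180, 180].

### API

Orientations are given as [roll, pitch, yaw] about the fixed x, y, z axes, in that order (R = Rz(yaw) Ry(pitch) Rx(roll)).
In Python, from plant import r, imaging, close_job gives the robot as it stands.
- The arm moves only by the tool step_arm, never from a script. Its argument "commands" is a list of rows, each a list of 2 entries, a list of its own where there are three numbers: the shift along the tool's x, y, z in mm, then the turn about the tool's z in degrees. In form: [[[x, y, z], twist], ...]. A call has 1 to 20 rows; each row shifts and turns the commanded pose from where the row before left it, along the tool's axes as they then stand; what a row does not reach is not made up. A row lasts 1/8 s, in which the tool goes at most 62.5 mm and 10.7 degrees, less where a joint would pass 70% of its speed; a pose out of reach is approached as far as the arm can. A call with a gripper value outside its range is refused whole. "gripper" is the closure, from 0 (fully open) to 1 (shut), set as the call begins (left out, the last holds). The fingers move at their own pace and stop on an object; "grip_force" is the grip in N (left out, the last holds). Time passes only in rows, so rows that do not move let the fingers close. It gives the time, the measured TCP pose, the force and the opening at its end, in the units of the state.
- r.get_state(): the state, without advancing time (a new reading comes with each control period).
- imaging.capture(name): name is "scene" or "top"; returns a dict with "img" (400x640x3 uint8, red, green, blue), "z_map" (400x640 float32, m along the optical axis (not along the pixel's ray), 0 where there is no reading), "vfov" (degrees; the focal length in pixels is half the picture's height over the tangent of half this angle, whatever the lens; pixels are square), "cx", "cy" (the principal point, pixels), "extrinsics" (4x4, takes a point from camera to world coordinates). Camera axes: x right, y down, z forward; pixel columns grow to the right and rows downward; lengths in m; the calibration is good to about 2 mm. A picture is of the moment at which its call begins.
- close_job(): hands the job in, once; it reports no verdict.
The state is a dict: "time_s": time; "joints": joint angles; "qd": joint speeds; "joint_torque": joint torques, N m; "tcp_pos": TCP position; "eef_rot": TCP orientation; "contact_force": force on the tool from outside, world axes, zero at the start; "moment": the same for the moment, N m; "gripper_width": finger opening in m.
Only numpy, scipy, OpenCV 4.12 (cv2) and the standard library are available. Lean on these libraries where they do the work, as an engineer would, in place of code of your own. Each camera call takes 0.05 s, during which the arm holds its last target.

### The job

The ribbon runs off the counter stand too freely: add the loose slotted brass weight to the one already on the spindle. Slide it on sideways under the sprung black keeper with its slot away from the slot of the weight below, then turn it, gently and by feel, until its slot drops over that weight's raised key and it nests fully home and flat, so that it cannot slip off. Do not strain the thin spindle or its keeper or press hard on the weight below, and leave everything else where it stands.

Things in the scene. Friction and masses are not known exactly. Their poses are not given: they have to be found in the camera images.
- stand: Ribbon stand, fixed: round white base (124 mm across, 17 mm high), spool of red ribbon, aluminium plate 68 mm across (top at z 47 mm), upright steel spindle 10 mm thick with a sprung black keeper (see stem_seat) and an end nut 18 mm across (top at 110 mm). Wire loop on the base. Origin: spindle axis at the counter top; x: roughly the way the added weight's slot must face (see lower_weight); z up.
- stem_seat (a point): Point on the spindle axis 63 mm above the counter: centre of the added weight's underside once nested. Axes as the stand's. Above it the keeper, a collar 27 mm across with a coned underside, its lowest face (12 mm across) at 86 mm, cone rising 2.5 mm to 25 mm across; it can be pushed up 3 mm at most, against a spring of 3 N at rest and 6 N at the top.
- lower_weight (a point): Centre, half-way up, of the brass weight already on the stand, same shape as the loose one: body from z 47 to 63 mm, boss and key on its top up to 67 mm. It turns stiffly (0.1 N m) and lies up to 46 degrees either way from slot towards the stand's -x, key towards +x; this point's axes are the stand's and do not turn with it. Felt under its plate gives 1 mm per 5 N after the first 2.5 N.
- weight_loose_center (a point): Centre of the 16 mm body of the loose brass weight, flat on the counter, boss up: disc 64 mm across, about 0.35 kg, slot 13 mm wide from the rim to a round end (6.5 mm radius) about its axis. On top a boss 28 mm across, 4 mm high, bevelled, and opposite the slot a key 10 mm wide, 4 mm high, out to 28 mm radius. Grasp it across the rim, square to the slot. x: out of the slot's mouth; z up.
- weight_loose_slot (a point): Point in the slot's mouth of the loose weight, 28 mm from its axis along its x, half-way up. The slot is flared here, to 21 mm wide at the rim over the last 8 mm.
- weight_loose: The loose weight (origin: axis, underside). A recess below, 31 mm across and 5 mm deep, nests over the lower weight's boss while the slot drops over its key: 1.5 mm play, only with the slots opposite. While it slides on, its underside must be above z 67 mm, and its boss top, 20 mm higher, lifts the keeper, to 89 mm at most. With the slot's end on the spindle it is 1.5 mm too far to nest.
- tumbler: Clear glass tumbler, bystander, 71 mm across, 106 mm tall; origin under its centre.
- pot_gold: White pot with gold lid, bystander, 65 mm across, 29 mm tall.
- pot_red: White pot with red bands, bystander, 63 mm across, 34 mm tall.
- spool_twine: Spool of natural twine, bystander, 56 mm across, 52 mm tall.
- spool_green: Spool of green ribbon, bystander, 46 mm across, 30 mm tall.
- tape: Roll of pale tape lying flat, bystander, 106 mm across, 25 mm tall.
- soap_a: Lower of two stacked soap cartons, bystander, 52 x 82 x 28 mm.
- soap_b: Upper of two stacked soap cartons, bystander, 52 x 82 x 28 mm.
Not all that is in view belongs to the job. Leave any pink look-alike of the weight_loose alone.

How it is judged:
By the outcome, as a careful person would: the job done as asked, in the order asked, and still so for the second after the job is handed in, with the robot touching nothing.
It also fails if it takes over 69 s, if anything falls off the work surface, if the arm or the gripper's body presses on something with over 40 N, if the wrist force passes 120 N, or if a joint passes its speed limit or range.

## Working session

There is one attempt and no reset: what is moved stays moved. The work goes in short steps, Python scripts to look and compute and a tool call to move; the robot and the scene stay as the last step left them, time stands still between calls to the robot, and variables do not carry over. Pictures are saved under pics/ and viewed, and the job is handed in when it is done.

Besides the shell and the picture viewer there is one more tool, called after "Request:" as a command line: name --argument value ..., lists and objects as JSON in quotes. step_arm: Moves the arm, as the interface text tells. Its arguments: {"type":"object","properties":{"commands":{"type":"array","items":{"type":"array"}},"gripper":{"type":"number"},"grip_force":{"type":"number"}},"required":["commands"]}

```bash
ls; mkdir -p pics; python3 - <<'E'
from plant import r, imaging
import cv2, numpy as np
s=r.get_state(); print(s, r.grip_depth)
for n in ("scene","top"):
    c=imaging.capture(n); np.savez(f"{n}0.npz",**c)
    print(n,c["vfov"],c["cx"],c["cy"],np.round(c["extrinsics"],4).tolist())
    cv2.imwrite(f"pics/{n}0.png",c["img"][:,:,::-1])
E
```

```text
pics
{'time_s': 0.0, 'joints': array([ 8.06785038e+01,  2.05892249e+01,  6.33508663e-01, -2.01029067e-02,
       -7.01351405e+01, -1.65053991e+01]), 'qd': array([-0.02474324, -0.07465856,  0.04492406,  0.01651866,  0.02219313,
       -0.04838658]), 'joint_torque': array([ 8.55449780e-04, -5.82713163e+01,  2.93062466e+01,  6.99744925e+00,
        7.11334185e-03, -1.50826386e-04]), 'tcp_pos': array([0.29389336, 0.60711739, 0.22564567]), 'eef_rot': array([ 1.79907518e+02, -7.69601052e-03, -2.58337351e+01]), 'contact_force': array([-0.67747862,  0.38586392,  0.3335661 ]), 'moment': array([-0.0212013 ,  0.03151261,  0.03121238]), 'gripper_width': 0.0878477744704245} 0.0188
scene 43.745369383473545 314.2926017676093 209.21934332528912 [[0.7881, -0.4008, 0.4671, -0.0388], [-0.6155, -0.5217, 0.5908, -0.8431], [0.0069, -0.7532, -0.6578, 0.9461], [0.0, 0.0, 0.0, 1.0]]
top 47.743270606757896 310.2902003875871 197.73774982211503 [[-0.0141, -0.983, 0.1831, 0.3319], [-0.9999, 0.0121, -0.0119, -0.0593], [0.0095, -0.1832, -0.983, 1.4102], [0.0, 0.0, 0.0, 1.0]]
```

View pics/scene0.png

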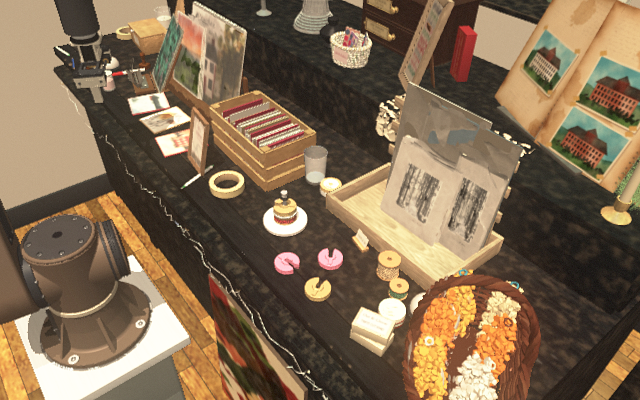

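View pics/top0.png

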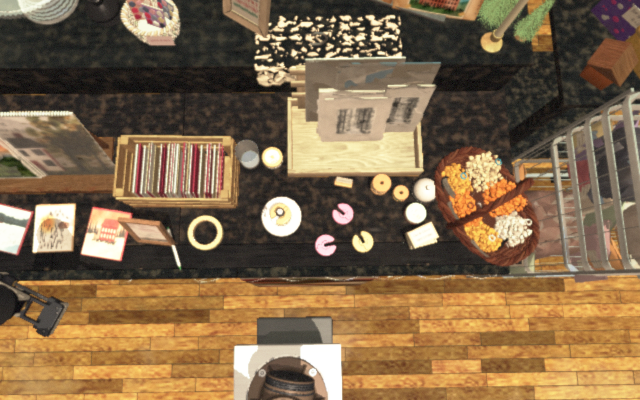

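The loose brass weight is at top-view pixel (363,241) and scene pixel (317,289). The pink look-alikes are at top (325,244) and (343,213). The weight on the stand shows at top (281,215). I'll crop in close to check.

```bash
cat > h.py <<'E'
import numpy as np, cv2
def cloud(c):
    h,w=c["z_map"].shape; f=h/2/np.tan(np.radians(c["vfov"])/2)
    u,v=np.meshgrid(np.arange(w),np.arange(h)); z=c["z_map"].astype(float)
    P=np.stack([(u-c["cx"])/f*z,(v-c["cy"])/f*z,z],-1); E=c["extrinsics"]
    return P@E[:3,:3].T+E[:3,3]
def proj(c,p):
    E=c["extrinsics"]; q=(np.atleast_2d(p)-E[:3,3])@E[:3,:3]; f=200/np.tan(np.radians(c["vfov"])/2)
    return np.stack([q[:,0]/q[:,2]*f+c["cx"],q[:,1]/q[:,2]*f+c["cy"]],1)
E
python3 - <<'E'
from h import *
t=np.load("top0.npz"); s=np.load("scene0.npz")
a=cv2.resize(t["img"][190:265,255:385],None,fx=6,fy=6,interpolation=cv2.INTER_CUBIC)
b=cv2.resize(s["img"][180:310,250:350],None,fx=4.5,fy=4.5,interpolation=cv2.INTER_CUBIC)
cv2.imwrite("pics/t1.png",a[:,:,::-1]);cv2.imwrite("pics/s1.png",b[:,:,::-1])
P=cloud(t); Q=cloud(s)
for n,(u,v) in dict(brass=(363,249),pink=(325,248),pink2=(343,217),nut=(281,212),base=(281,230),tab=(300,250)).items(): print(n,P[v,u].round(4))
for n,(u,v) in dict(brass=(310,290),counter=(300,310),nut=(284,194)).items(): print(n,Q[v,u].round(4))
E
```

```text
brass [ 0.4293 -0.2364  0.0128]
pink [ 0.4333 -0.1189  0.0224]
pink2 [ 0.5288 -0.1769  0.019 ]
nut [0.5337 0.011  0.1049]
base [0.4906 0.0157 0.0203]
tab [ 0.4298 -0.042  -0.0005]
brass [ 0.4332 -0.2323  0.0148]
counter [ 0.3865 -0.2545 -0.0022]
nut [0.5333 0.0112 0.1037]
```

View pics/t1.png

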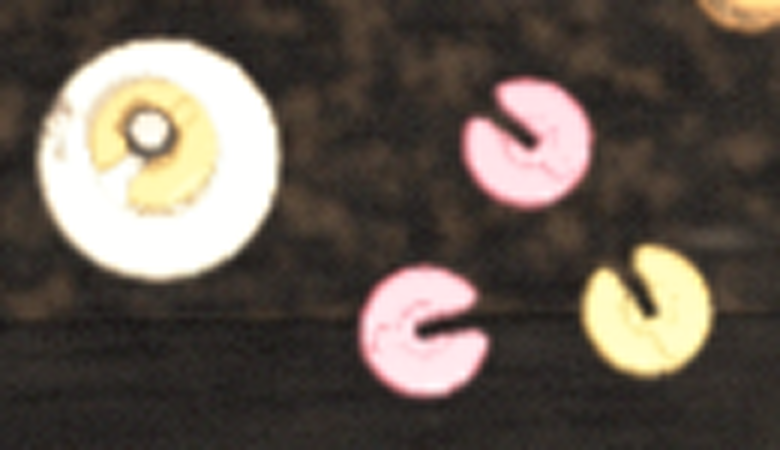

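View pics/s1.png

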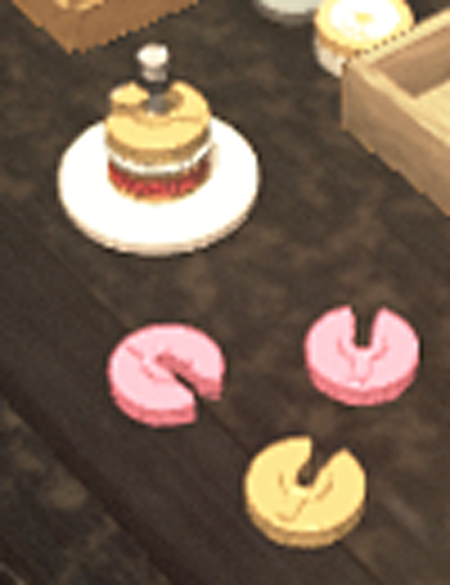

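```bash
cat > fit.py <<'E'
from h import *
from scipy.optimize import minimize
def wpoly(x,y,a,z,slot=True,R=.032):
    # outline polygon of weight at yaw a(deg)
    h0=.0065;hr=.0105
    t1=np.arcsin(hr/R); t=np.linspace(t1,2*np.pi-t1,80)
    P=[(R*np.cos(k),R*np.sin(k)) for k in t]
    P+= [(.024,-h0),(0,-h0)]
    P+=[(h0*np.cos(k),h0*np.sin(k)) for k in np.linspace(-np.pi/2,-3*np.pi/2,15)]
    P+=[(.024,h0)]
    P=np.array(P);c,s=np.cos(np.radians(a)),np.sin(np.radians(a))
    return np.c_[x+c*P[:,0]-s*P[:,1],y+s*P[:,0]+c*P[:,1],np.full(len(P),z)]
def render(c,polys,box,S=8):
    u0,u1,v0,v1=box; m=np.zeros(((v1-v0)*S,(u1-u0)*S),np.uint8)
    for p in polys:
        q=(proj(c,p)-[u0,v0]+.5)*S-.5
        cv2.fillPoly(m,[np.round(q*16).astype(np.int32)],255,shift=4)
    return cv2.resize(m,((u1-u0),(v1-v0)),interpolation=cv2.INTER_AREA)/255.
E
python3 - <<'E'
from fit import *
cs={n:dict(np.load(n+"0.npz")) for n in("top","scene")}
boxes=dict(top=(348,378,226,257),scene=(300,335,272,306))
B={}
for n,c in cs.items():
    u0,u1,v0,v1=boxes[n]; im=c["img"][v0:v1,u0:u1].astype(float)
    g=im[:,:,:2].mean(-1); B[n]=np.clip((g-45)/(np.percentile(g,[85])-45),0,1)
def cost(p,names):
    e=0
    for n in names:
        m=render(cs[n],[wpoly(p[0],p[1],p[2],z) for z in np.linspace(0,.016,7)],boxes[n]); m=cv2.GaussianBlur(m,(0,0),.5)
        e+=((m-B[n])**2).mean()
    return e
for names in(["top"],["scene"],["top","scene"]):
    best=min((minimize(cost,[.43,-.233,a],args=(names,),method="Nelder-Mead",options=dict(initial_simplex=[[.43,-.233,a],[.436,-.233,a],[.43,-.227,a],[.43,-.233,a+15]],xatol=1e-5)) for a in(20,50,80)),key=lambda o:o.fun)
    print(names,best.x.round(4),best.fun)
# stand: base circle
P=cloud(cs["top"]);
for n,c in cs.items():
    P=cloud(c); im=c["img"].astype(float)
    d=np.hypot(P[...,0]-.53,P[...,1]-.011)
    w=(d<.08)&(abs(P[...,2]-.017)<.008)
    print(n,"base",w.sum(),np.median(P[w][:,2]))
    k=(d<.04)&(P[...,2]>.097); print(" nut",P[k].mean(0).round(4),k.sum())
    k=(d<.04)&(abs(P[...,2]-.064)<.006); print(" lw",P[k].mean(0).round(4),k.sum(),np.median(P[k][:,2]))
E
```

```text
['top'] [ 0.4537 -0.2362 26.1606] 0.004079096775249262
['scene'] [ 0.4538 -0.2346 29.7575] 0.022386340150283714
['top', 'scene'] [ 0.4536 -0.2354 28.4125] 0.03211858880724791
top base 814 0.015704119179398734
 nut [0.536  0.0149 0.1074] 31
 lw [0.5374 0.0136 0.0625] 229 0.06245222749851553
scene base 697 0.014674971905773826
 nut [0.534  0.0129 0.1052] 34
 lw [0.5339 0.0079 0.0617] 219 0.061292340954165137
```

```bash
python3 - <<'E'
from fit import *
cs={n:dict(np.load(n+"0.npz")) for n in("top","scene")}
# base circle fit: white silhouette z 0..17
boxes=dict(top=(255,308,190,242),scene=(256,314,180,240))
def circ(x,y,R,z):
    t=np.linspace(0,2*np.pi,120); return np.c_[x+R*np.cos(t),y+R*np.sin(t),np.full(120,z)]
B={}
for n,c in cs.items():
    u0,u1,v0,v1=boxes[n]; g=c["img"][v0:v1,u0:u1].astype(float).mean(-1)
    B[n]=(np.clip((g-60)/(170-60),0,1),)
def cost(p,names):
    e=0
    for n in names:
        m=render(cs[n],[circ(p[0],p[1],.062,z) for z in(0,.005,.01,.017)],boxes[n])
        m2=render(cs[n],[circ(p[0],p[1],.036,z) for z in np.linspace(.02,.067,8)]+[circ(p[0],p[1],.015,z) for z in(.08,.09,.1,.11)],boxes[n])
        w=m2<.01
        e+=(((m-B[n][0])**2)*w).sum()/w.sum()
    return e
for names in(["top"],["scene"],["top","scene"]):
    o=minimize(cost,[.535,.011],args=(names,),method="Nelder-Mead",options=dict(initial_simplex=[[.535,.011],[.54,.011],[.535,.016]],xatol=1e-5)); print(names,o.x.round(4),o.fun)
    if len(names)==2: C=o.x
print(C)
# ortho rectified at z=.063 from both, saved
ims=[]
for n,c in cs.items():
    N=320; s=.1/N
    gx,gy=np.meshgrid(C[1]+.05-s*np.arange(N),C[0]+.05-s*np.arange(N)) # cols: y decreasing, rows: x decreasing
    q=proj(c,np.c_[gy.ravel(),gx.ravel(),np.full(N*N,.063)]).astype(np.float32)
    im=cv2.remap(c["img"],q[:,0].reshape(N,N),q[:,1].reshape(N,N),cv2.INTER_CUBIC)
    cv2.circle(im,(160,160),int(.032/s),(0,255,0),1); ims.append(im)
    # loose overlay
    b=dict(top=(345,381,224,260),scene=(298,336,268,310))[n]; k=8
    im=cv2.resize(c["img"][b[2]:b[3],b[0]:b[1]],None,fx=k,fy=k,interpolation=cv2.INTER_CUBIC)
    for z in(0,.016):
        pq=(proj(c,wpoly(.4537,-.2355,27.5,z))-[b[0],b[2]]+.5)*k
        cv2.polylines(im,[pq.astype(np.int32)],True,(255,0,0) if z else (0,0,255),1)
    ims.append(cv2.resize(im,(320,320)))
cv2.imwrite("pics/r1.png",np.vstack([np.hstack(ims[:2]),np.hstack(ims[2:])])[:600*2:1,:,::-1][:640])
i=cv2.imread("pics/r1.png"); cv2.imwrite("pics/r1.png",cv2.resize(i,(600,600)))
E
```

```text
['top'] [0.5356 0.0158] 0.003910872636965216
['scene'] [0.5368 0.0183] 0.040106975812906356
['top', 'scene'] [0.5357 0.0161] 0.047396473420598446
[0.5356575  0.01613835]
```

View pics/r1.png

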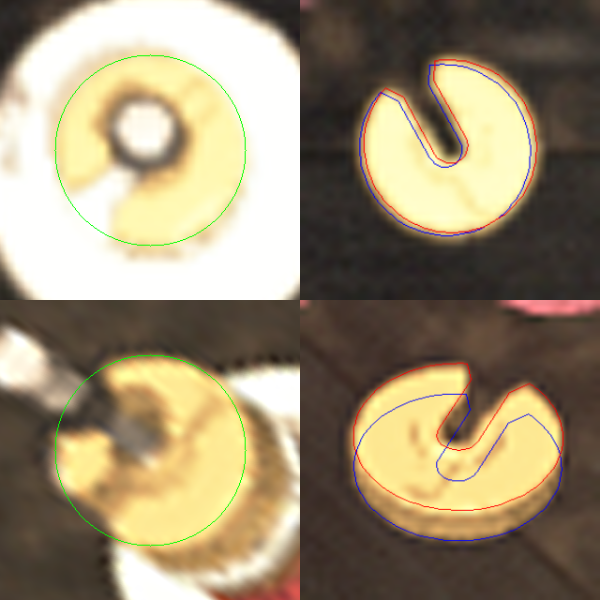

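```bash
python3 - <<'E'
from fit import *
cs={n:dict(np.load(n+"0.npz")) for n in("top","scene")}
boxes=dict(top=(262,302,196,236),scene=(260,310,190,235))
def circ(x,y,R,z):
    t=np.linspace(0,2*np.pi,60); return np.c_[x+R*np.cos(t),y+R*np.sin(t),np.full(60,z)]
c=cs["top"]; u0,u1,v0,v1=boxes["top"]; im=c["img"][v0:v1,u0:u1].astype(float)
sat=im[:,:,0]-im[:,:,2]   # brass vs white
print(np.percentile(sat,[5,50,75,90,97]))
B=np.clip(sat/np.percentile(sat,93),0,1)
def cost(p):
    m=render(c,[wpoly(p[0],p[1],p[2],z) for z in np.linspace(.047,.063,6)],boxes["top"]); m=cv2.GaussianBlur(m,(0,0),.6)
    k=render(c,[circ(p[0],p[1],.0155,z) for z in (.083,.088,.095)]+[circ(p[0],p[1],.011,z) for z in np.linspace(.07,.11,8)],boxes["top"])
    w=(k<.01); return (((m-B)**2)*w).sum()/w.sum()
for a in range(100,175,10): print(a,round(cost([.5357,.0161,a]),4))
for fixed in(0,1):
    if fixed: f=lambda q:cost([.5357,.0161,q[0]]);s=[[125],[140]]
    else: f=cost;s=[[.5357,.0161,130],[.539,.0161,130],[.5357,.019,130],[.5357,.0161,145]]
    o=minimize(f,s[0],method="Nelder-Mead",options=dict(initial_simplex=s,xatol=1e-5)); print(o.x,o.fun)
# scene overlay with angles
c=cs["scene"];b=boxes["scene"];k=8;out=[]
for a in(125,135,145):
  for nm in("top","scene"):
    c=cs[nm];b=boxes[nm]
    im=cv2.resize(c["img"][b[2]:b[3],b[0]:b[1]],None,fx=k,fy=k,interpolation=cv2.INTER_CUBIC)
    pq=(proj(c,wpoly(.5357,.0161,a,.063))-[b[0],b[2]]+.5)*k
    cv2.polylines(im,[pq.astype(np.int32)],True,(0,0,255),1)
    A=np.radians(a+180);d=np.array([np.cos(A),np.sin(A)]);nn=np.array([-d[1],d[0]])
    K=np.array([[*(np.array([.5357,.0161])+r*d+w*nn),.067] for r,w in((.014,.005),(.028,.005),(.028,-.005),(.014,-.005))])
    pq=(proj(c,K)-[b[0],b[2]]+.5)*k; cv2.polylines(im,[pq.astype(np.int32)],True,(0,255,0),1)
    out.append(cv2.resize(im,(266,266)))
cv2.imwrite("pics/r2.png",np.vstack([np.hstack(out[0::2]),np.hstack(out[1::2])])[:,:,::-1])
E
```

```text
[ 1.   10.   37.   78.   94.03]
100 0.0564
110 0.0507
120 0.0427
130 0.0361
140 0.0387
150 0.047
160 0.0557
170 0.0605
[5.36274989e-01 1.73500157e-02 1.36299910e+02] 0.03404469945030926
[132.5] 0.035622237198541226
```

View pics/r2.png

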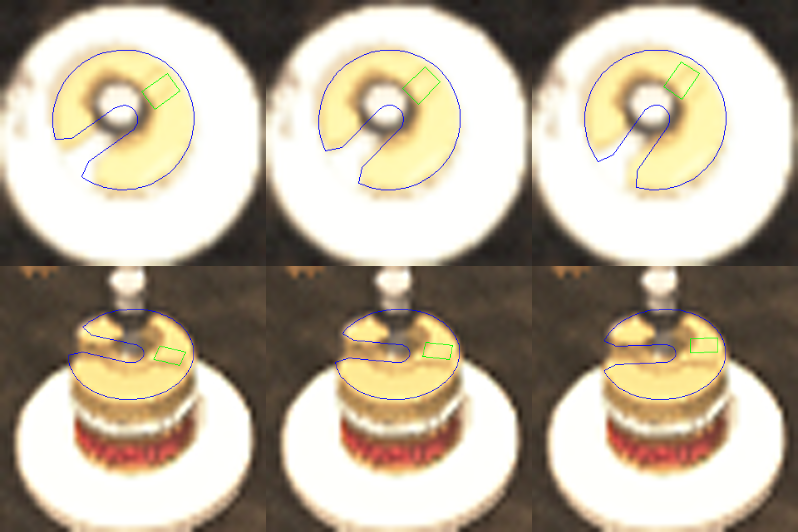

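The loose weight is at (0.4537, −0.2355) with its slot yaw at about 27.5°. The spindle is at (0.5357, 0.016). The lower slot faces about 134°, so its key lies at about −46°. Both overlays fit well. I'll move to hover above the weight.

Request:
step_arm --commands '[[[0,0,0],-10.66],[[0,0,0],-10.66],[[0,0,0],-10.66],[[0,0,0],-10.66],[[0,0,0],-10.66],[[-5.1,54.7,0],0],[[-5.1,54.7,0],0],[[-5.1,54.7,0],0],[[-5.1,54.7,0],0],[[-5.1,54.7,0],0],[[-5.1,54.7,0],0],[[-5.1,54.7,0],0],[[-5.1,54.7,0],0]]' --gripper 0

```text
time_s: 1.72
tcp_pos: [0.46, 0.1987, 0.2265]
eef_rot: [-180.0, -0.0, 27.5]
contact_force: [1.9, 0.7, 0.4]
gripper_width: 0.0877
```

Request:
step_arm --commands '[[[-25.8,47.9,13],0],[[-25.8,47.9,13],0],[[-25.8,47.9,13],0],[[-25.8,47.9,13],0],[[-25.8,47.9,13],0],[[-25.8,47.9,13],0],[[-25.8,47.9,13],0],[[-25.8,47.9,13],0],[[0,0,30],0],[[0,0,0],0],[[0,0,0],0]]'

```text
time_s: 3.1
tcp_pos: [0.4538, -0.2345, 0.0933]
eef_rot: [180.0, -0.0, 27.5]
contact_force: [-0.2, -0.4, 0.9]
gripper_width: 0.0879
```

```bash
python3 - <<'E'
from plant import r, imaging
from h import *
s=r.get_state(); print(s["tcp_pos"],s["eef_rot"],s["contact_force"])
o=[]
for n,b in dict(top=(320,400,200,290),scene=(260,370,200,320)).items():
    c=imaging.capture(n); np.savez(f"{n}1.npz",**c)
    o.append(cv2.resize(c["img"][b[2]:b[3],b[0]:b[1]],(390,440),interpolation=cv2.INTER_CUBIC))
cv2.imwrite("pics/g1.png",np.hstack(o)[:,:,::-1])
E
```

```text
[ 0.4538321  -0.234479    0.09330721] [ 1.79975666e+02 -4.15648792e-03  2.75313187e+01] [-0.23421044 -0.41530115  0.86092088]
```

View pics/g1.png

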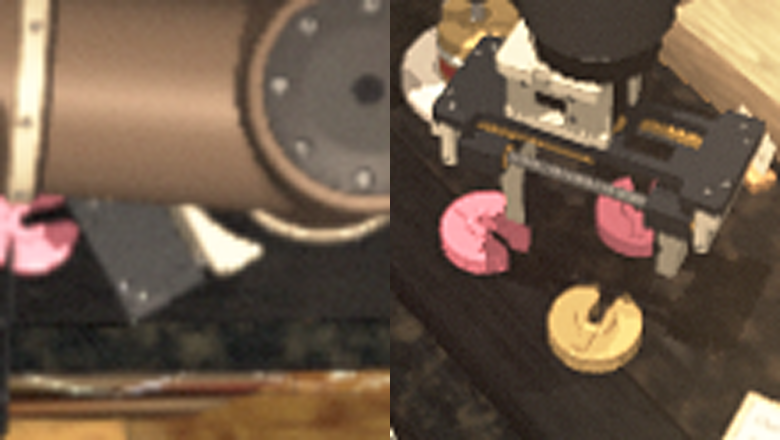

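The brass weight sits between the pink ones, in line with the open jaws (scene crop (595,325)). The fingers will clear both pinks, so I'll descend.

Request:
step_arm --commands '[[[-0.5,0.9,20],0],[[0,0,20],0],[[0,0,20],0],[[0,0,15],0],[[0,0,9],0],[[0,0,6],0],[[0,0,0],0],[[0,0,0],0]]'

```text
time_s: 4.2
tcp_pos: [0.4537, -0.2358, 0.003]
eef_rot: [180.0, -0.0, 27.5]
contact_force: [-0.2, 0.5, -0.1]
gripper_width: 0.0878
```

Request:
step_arm --commands '[[[0,0,0],0],[[0,0,0],0],[[0,0,0],0],[[0,0,0],0],[[0,0,0],0],[[0,0,0],0]]' --gripper 1 --grip_force 25

```text
time_s: 4.95
tcp_pos: [0.4534, -0.2358, 0.0027]
eef_rot: [180.0, -0.0, 27.5]
contact_force: [-0.8, 1.2, 3.2]
gripper_width: 0.0629
```

Request:
step_arm --commands '[[[0,0,-5],0],[[0,0,-15],0],[[0,0,-30],0],[[0,0,-30],0],[[0,0,-20],0],[[0,0,0],0],[[0,0,0],0]]'

```text
time_s: 5.82
tcp_pos: [0.4528, -0.2356, 0.1021]
eef_rot: [-180.0, 0.0, 27.5]
contact_force: [-0.3, -0.5, -4.6]
gripper_width: 0.0634
```

```bash
python3 - <<'E'
from plant import r, imaging
from h import *
s=r.get_state(); print(s["tcp_pos"],s["eef_rot"],s["contact_force"],s["moment"],s["gripper_width"])
for n,b in dict(scene=(260,370,180,300)).items():
    c=imaging.capture(n); np.savez(f"{n}2.npz",**c)
    cv2.imwrite("pics/g2.png",cv2.resize(c["img"][b[2]:b[3],b[0]:b[1]],None,fx=5,fy=5,interpolation=cv2.INTER_CUBIC)[:,:,::-1])
E
```

```text
[ 0.45276231 -0.23558405  0.10210357] [-1.79962651e+02  2.03951391e-02  2.74528035e+01] [-0.27751278 -0.52401123 -4.60632125] [-0.08849674 -0.01522531  0.02277516] 0.06342277020054703
```

View pics/g2.png

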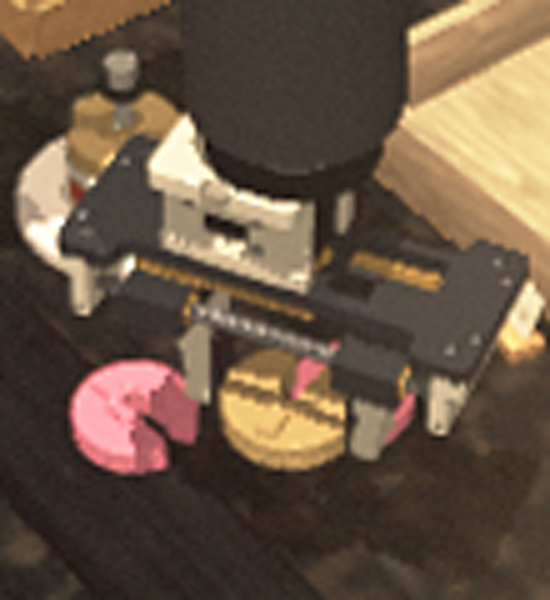

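Request:
step_arm --commands '[[[0,0,-15],9.75],[[0,0,-15],9.75],[[0,0,0],9.75],[[0,0,0],9.75],[[0,0,0],9.75],[[0,0,0],9.75],[[-10,-18,0],0],[[-20.6,-40.1,0],0],[[-20.6,-40.1,0],0],[[-20.6,-40.1,0],0],[[-20.6,-40.1,0],0],[[-20.6,-40.1,0],0],[[-20.6,-40.1,0],0],[[0,0,0],0],[[0,0,0],0]]'

```text
time_s: 7.75
tcp_pos: [0.4714, 0.0545, 0.1316]
eef_rot: [179.9, 0.1, -31.0]
contact_force: [-0.3, -0.2, -3.7]
gripper_width: 0.0629
```

```bash
python3 - <<'E'
from plant import r, imaging
from h import *
s=r.get_state(); print(s["tcp_pos"],s["eef_rot"],s["contact_force"],s["moment"],s["gripper_width"])
o=[]
for n,b in dict(scene=(220,330,130,250),top=(240,320,160,247)).items():
    c=imaging.capture(n); np.savez(f"{n}3.npz",**c)
    o.append(cv2.resize(c["img"][b[2]:b[3],b[0]:b[1]],(400,436),interpolation=cv2.INTER_CUBIC))
cv2.imwrite("pics/g3.png",np.hstack(o)[:,:,::-1])
E
```

```text
[0.47144933 0.05451503 0.13160199] [ 1.79891363e+02  7.14485011e-02 -3.09882056e+01] [-0.27551172 -0.17119248 -3.69403504] [-0.03332667 -0.00632932 -0.07474847] 0.06294355346733899
```

View pics/g3.png

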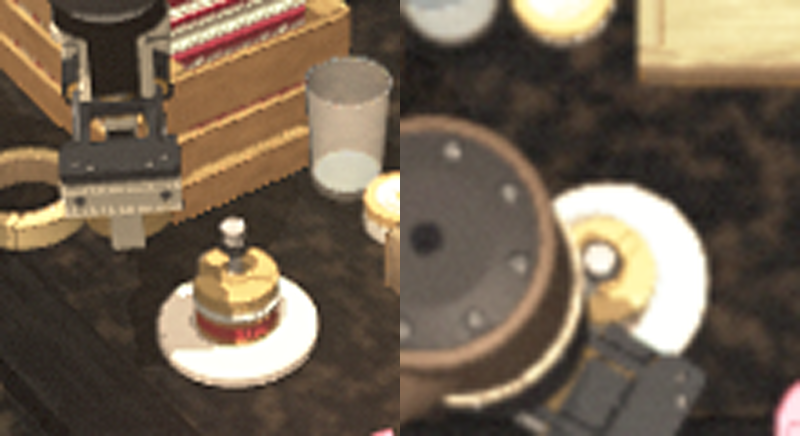

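```bash
python3 - <<'E'
from h import *
for n in("top0","scene0"):
    c=np.load(n+".npz"); P=cloud(c); d=np.hypot(P[...,0]-.5357,P[...,1]-.0161)
    k=(d>.04)&(d<.075)&(P[...,2]>.024); print(n,k.sum(),P[k].round(3).tolist()[:25], P[k][:,2].max() if k.any() else 0)
E
```

```text
top0 9 [[0.559, 0.06, 0.042], [0.556, 0.063, 0.047], [0.557, 0.061, 0.039], [0.553, 0.063, 0.041], [0.55, 0.063, 0.046], [0.546, 0.063, 0.047], [0.544, 0.066, 0.042], [0.541, 0.066, 0.041], [0.538, 0.066, 0.041]] 0.04717292083356006
scene0 4 [[0.547, 0.063, 0.045], [0.541, 0.069, 0.041], [0.54, 0.062, 0.046], [0.537, 0.063, 0.043]] 0.04577900366224297
```

Request:
step_arm --commands '[[[0,0,20],0],[[0,0,20],0],[[0,0,15],0],[[0,0,5],0],[[0,0,0],0],[[0,0,0],0],[[0,0,0],0]]'

```text
time_s: 8.72
tcp_pos: [0.4726, 0.0548, 0.0731]
eef_rot: [-179.9, -0.0, -31.0]
contact_force: [0.3, -0.4, -3.7]
gripper_width: 0.0631
```

Request:
step_arm --commands '[[[8,0.3,1],0],[[10,0.4,1],0],[[10,0,0.2],0],[[7,0,0],0],[[0,0,0],0],[[0,0,0],0],[[0,0,0],0]]'

```text
time_s: 9.6
tcp_pos: [0.5016, 0.0361, 0.0704]
eef_rot: [180.0, 0.0, -31.0]
contact_force: [0.2, 0.9, -2.9]
gripper_width: 0.0631
```

```bash
cat > snap.py <<'E'
import sys
from plant import r, imaging
from h import *
i=sys.argv[1]
s=r.get_state(); print(s["time_s"],s["tcp_pos"].round(4),s["eef_rot"].round(2),s["contact_force"].round(2),s["moment"].round(3),s["gripper_width"])
o=[]
for n,b in dict(scene=(235,325,145,235),top=(250,315,180,245)).items():
    c=imaging.capture(n); np.savez(f"{n}{i}.npz",**c)
    o.append(cv2.resize(c["img"][b[2]:b[3],b[0]:b[1]],(400,400),interpolation=cv2.INTER_CUBIC))
cv2.imwrite(f"pics/g{i}.png",np.hstack(o)[:,:,::-1])
E
python3 snap.py 4
```

```text
9.6 [0.5016 0.0361 0.0704] [180.     0.   -31.02] [ 0.17  0.91 -2.88] [-0.004  0.024 -0.059] 0.06312306386503452
```

View pics/g4.png

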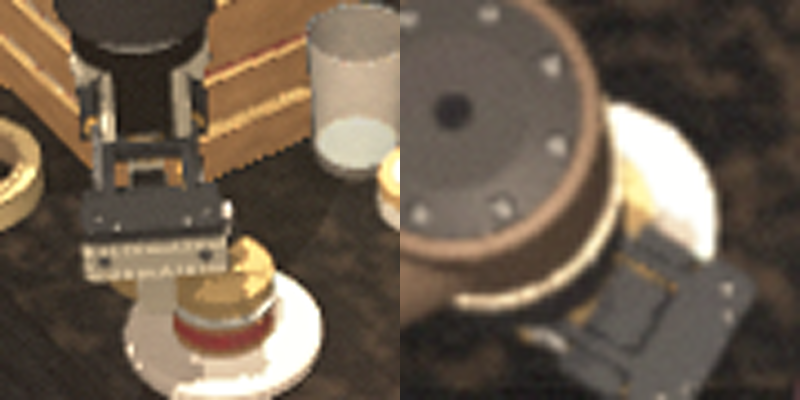

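Request:
step_arm --commands '[[[3,0,-0.5],0],[[3,-0.2,0],0],[[3,-0.2,0],0],[[2,0,0],0],[[0,0,0],0],[[0,0,0],0]]'

```text
time_s: 10.45
tcp_pos: [0.5114, 0.0307, 0.0708]
eef_rot: [180.0, 0.0, -31.0]
contact_force: [-0.2, -0.2, -3.2]
gripper_width: 0.0632
```

Request:
step_arm --commands '[[[2,0,0],0],[[2,0,0],0],[[2,0,0],0],[[0,0,0],0]]'

```text
time_s: 10.95
tcp_pos: [0.5167, 0.0276, 0.0708]
eef_rot: [-180.0, -0.0, -31.0]
contact_force: [-0.4, 0.2, -2.6]
gripper_width: 0.0633
```

Request:
step_arm --commands '[[[2,0,0],0],[[2,0,0],0],[[0,0,0],0]]'

```text
time_s: 11.32
tcp_pos: [0.5199, 0.0255, 0.0706]
eef_rot: [180.0, 0.0, -31.0]
contact_force: [-0.0, 0.5, -5.2]
gripper_width: 0.0632
```

Request:
step_arm --commands '[[[2,0,0],0],[[2,0,0],0],[[0,0,0],0]]'

```text
time_s: 11.7
tcp_pos: [0.5239, 0.0233, 0.0708]
eef_rot: [180.0, -0.0, -31.0]
contact_force: [0.6, -0.7, -7.8]
gripper_width: 0.063
```

Request:
step_arm --commands '[[[2,0,0],0],[[2,0,0],0],[[2,0,0],0],[[0,0,0],0]]'

```text
time_s: 12.2
tcp_pos: [0.5289, 0.0204, 0.0708]
eef_rot: [-180.0, -0.0, -31.0]
contact_force: [-0.7, 2.8, -9.3]
gripper_width: 0.063
```

Request:
step_arm --commands '[[[2,0,0],0],[[2,0,0],0],[[0,0,0],0],[[0,0,0],0]]'

```text
time_s: 12.7
tcp_pos: [0.5324, 0.0183, 0.0709]
eef_rot: [-180.0, -0.0, -31.0]
contact_force: [0.8, 2.3, -9.7]
gripper_width: 0.0632
```

Request:
step_arm --commands '[[[0,-0.4,0.3],0],[[0,-0.4,0.4],0],[[0,0,0],0],[[0,0,0],0]]'

```text
time_s: 13.2
tcp_pos: [0.5323, 0.0187, 0.0702]
eef_rot: [180.0, 0.0, -31.0]
contact_force: [-0.9, -2.1, -8.0]
gripper_width: 0.0631
```

Request:
step_arm --commands '[[[1,0,0],0],[[1,0,0],0],[[0,0,0],0],[[0,0,0],0]]'

```text
time_s: 13.7
tcp_pos: [0.5342, 0.0181, 0.0701]
eef_rot: [-180.0, -0.0, -31.0]
contact_force: [-0.8, -0.2, -7.8]
gripper_width: 0.0633
```

Request:
step_arm --commands '[[[0.8,0.2,0],0],[[0.8,0.1,0],0],[[0,0,0],0],[[0,0,0],0]]'

```text
time_s: 14.2
tcp_pos: [0.5355, 0.0169, 0.0702]
eef_rot: [-180.0, -0.0, -31.0]
contact_force: [-1.6, -0.2, -7.0]
gripper_width: 0.0633
```

Request:
step_arm --commands '[[[0.7,0,0],0],[[0,0,0],0],[[0,0,0],0]]'

```text
time_s: 14.58
tcp_pos: [0.536, 0.0165, 0.0702]
eef_rot: [-180.0, -0.0, -31.0]
contact_force: [-0.9, 2.6, -7.9]
gripper_width: 0.0632
```

Request:
step_arm --commands '[[[0.5,-0.2,0],0],[[0,0,0],0],[[0,0,0],0]]'

```text
time_s: 14.95
tcp_pos: [0.5364, 0.0164, 0.0701]
eef_rot: [180.0, 0.0, -31.0]
contact_force: [-2.0, 0.3, -8.2]
gripper_width: 0.0634
```

Request:
step_arm --commands '[[[0.5,0,0],0],[[0,0,0],0],[[0,0,0],0]]'

```text
time_s: 15.32
tcp_pos: [0.5369, 0.0162, 0.0701]
eef_rot: [180.0, 0.0, -31.0]
contact_force: [-1.7, 1.0, -7.8]
gripper_width: 0.063
```

Request:
step_arm --commands '[[[0.7,0,0],0],[[0,0,0],0],[[0,0,0],0]]'

```text
time_s: 15.7
tcp_pos: [0.537, 0.0161, 0.07]
eef_rot: [180.0, 0.0, -31.0]
contact_force: [-4.2, 2.1, -6.3]
gripper_width: 0.0633
```

Request:
step_arm --commands '[[[-1.1,0,0],0],[[-1.1,0,0],0],[[0,0,0],0],[[0,0,0],0],[[0,0,0],0]]'

```text
time_s: 16.32
tcp_pos: [0.536, 0.0171, 0.0703]
eef_rot: [-180.0, -0.0, -31.0]
contact_force: [1.7, -0.6, -7.9]
gripper_width: 0.0627
```

```bash
python3 snap.py 5
```

```text
16.325 [0.536  0.0171 0.0703] [-1.7997e+02 -3.0000e-02 -3.1030e+01] [ 1.72 -0.57 -7.95] [-0.483 -0.642  0.031] 0.06272406469661604
```

View pics/g5.png

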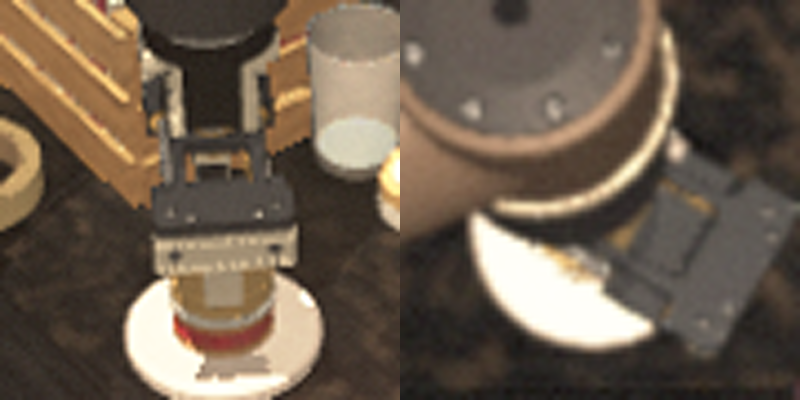

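Request:
step_arm --commands '[[[0,0,0.2],2],[[0,0,0.2],2],[[0,0,0],0],[[0,0,0],0]]'

```text
time_s: 16.92
tcp_pos: [0.5357, 0.0171, 0.0698]
eef_rot: [-180.0, 0.0, -35.0]
contact_force: [1.1, 0.8, -7.4]
gripper_width: 0.0632
```

```bash
cat > st.py <<'E'
from plant import r
s=r.get_state(); F=s["contact_force"]; M=s["moment"]; y=__import__("numpy").radians(s["eef_rot"][2]); import numpy as np
X=np.array([np.cos(y),np.sin(y)]);Y=np.array([np.sin(y),-np.cos(y)])
p=s["tcp_pos"]; d=np.array([.5357,.0161])-p[:2]
print(s["time_s"],p.round(4),"yaw",s["eef_rot"].round(2),"Ftool",(F[:2]@X).round(2),(F[:2]@Y).round(2),"Fz",F[2].round(2),"M",M.round(3),"Mx,My tool",(M[:2]@X).round(3),(M[:2]@Y).round(3),"to S",(d@X*1000).round(2),(d@Y*1000).round(2))
E
python3 st.py
```

```text
16.925 [0.5357 0.0171 0.0698] yaw [-179.99    0.    -35.01] Ftool 0.39 -1.28 Fz -7.36 M [ 0.423 -0.255  0.027] Mx,My tool 0.492 -0.034 to S 0.63 0.84
```

Request:
step_arm --commands '[[[0,0,0.3],1],[[0,0,0.2],1],[[0,0,0],0],[[0,0,0],0]]'

```text
time_s: 17.42
tcp_pos: [0.5357, 0.0171, 0.0693]
eef_rot: [-180.0, -0.0, -37.0]
contact_force: [-0.9, 2.4, -7.0]
gripper_width: 0.0635
```

```bash
python3 st.py
```

```text
17.425 [0.5357 0.0171 0.0693] yaw [-179.99   -0.    -37.02] Ftool -2.16 -1.32 Fz -7.02 M [ 0.699 -0.074  0.018] Mx,My tool 0.603 -0.362 to S 0.59 0.75
```

Request:
step_arm --commands '[[[-0.3,-0.4,0.3],0],[[0,0,0.2],0],[[0,0,0],0],[[0,0,0],0]]'

```text
time_s: 17.92
tcp_pos: [0.5357, 0.0173, 0.0689]
eef_rot: [180.0, -0.0, -37.0]
contact_force: [-1.3, -1.3, -2.5]
gripper_width: 0.0631
```

```bash
python3 st.py
```

```text
17.925 [0.5357 0.0173 0.0689] yaw [ 1.800e+02 -1.000e-02 -3.703e+01] Ftool -0.23 1.84 Fz -2.47 M [-0.54  -0.004 -0.004] Mx,My tool -0.429 0.329 to S 0.75 0.97
```

Request:
step_arm --commands '[[[0,0.1,-0.2],1.5],[[0,0,0],1.5],[[0,0,0],0],[[0,0,0],0]]'

```text
time_s: 18.42
tcp_pos: [0.5355, 0.0175, 0.0689]
eef_rot: [180.0, 0.0, -40.0]
contact_force: [-1.0, -0.1, -4.6]
gripper_width: 0.0635
```

```bash
python3 st.py
```

```text
18.425 [0.5355 0.0175 0.0689] yaw [ 1.800e+02  1.000e-02 -4.002e+01] Ftool -0.7 0.73 Fz -4.6 M [0.08  0.072 0.05 ] Mx,My tool 0.015 -0.107 to S 1.02 0.92
```

Light contact with the key, about 2 N. I'll keep turning.

Request:
step_arm --commands '[[[0,0,0],1],[[0,0,0],1],[[0,0,0],0],[[0,0,0],0]]'

```text
time_s: 18.92
tcp_pos: [0.5355, 0.0174, 0.0689]
eef_rot: [180.0, 0.0, -42.0]
contact_force: [0.2, 0.9, -4.8]
gripper_width: 0.0634
```

```bash
python3 st.py
```

```text
18.925 [0.5355 0.0174 0.0689] yaw [179.99   0.   -42.02] Ftool -0.46 -0.8 Fz -4.81 M [ 0.254  0.108 -0.01 ] Mx,My tool 0.116 -0.25 to S 1.02 0.85
```

Request:
step_arm --commands '[[[0,0,0],1],[[0,0,0.1],1],[[0,0,0],0],[[0,0,0],0]]'

```text
time_s: 19.42
tcp_pos: [0.5356, 0.0174, 0.0689]
eef_rot: [180.0, -0.0, -44.0]
contact_force: [-0.1, 0.0, -3.7]
gripper_width: 0.0631
```

```bash
python3 st.py
```

```text
19.425 [0.5356 0.0174 0.0689] yaw [180.    -0.   -44.03] Ftool -0.1 0.08 Fz -3.71 M [0.183 0.095 0.015] Mx,My tool 0.066 -0.195 to S 0.97 0.83
```

Request:
step_arm --commands '[[[0,0,0],1],[[0,0,0],1],[[0,0,0],0],[[0,0,0],0]]'

```text
time_s: 19.92
tcp_pos: [0.5356, 0.0174, 0.0689]
eef_rot: [180.0, -0.0, -46.0]
contact_force: [-0.2, -0.0, -4.6]
gripper_width: 0.0627
```

```bash
python3 st.py
```

```text
19.925 [0.5356 0.0174 0.0689] yaw [180.    -0.   -46.02] Ftool -0.12 0.15 Fz -4.61 M [0.179 0.087 0.002] Mx,My tool 0.061 -0.19 to S 1.02 0.83
```

Request:
step_arm --commands '[[[0,0,0],1],[[0,0,0],1],[[0,0,0],0],[[0,0,0],0]]'

```text
time_s: 20.42
tcp_pos: [0.5356, 0.0174, 0.0689]
eef_rot: [-180.0, -0.0, -48.0]
contact_force: [-0.2, 0.5, -4.7]
gripper_width: 0.0632
```

```bash
python3 st.py
```

```text
20.425 [0.5356 0.0174 0.0689] yaw [-180.     -0.    -48.02] Ftool -0.46 -0.18 Fz -4.75 M [0.224 0.06  0.001] Mx,My tool 0.105 -0.207 to S 1.05 0.8
```

Request:
step_arm --commands '[[[0,0,0.3],0],[[0,0,0],0],[[0,0,0],0]]'

```text
time_s: 20.8
tcp_pos: [0.5357, 0.0174, 0.0687]
eef_rot: [-180.0, -0.0, -48.0]
contact_force: [-0.3, 0.2, -2.8]
gripper_width: 0.063
```

```bash
python3 st.py
```

```text
20.8 [0.5357 0.0174 0.0687] yaw [-1.7999e+02 -1.0000e-02 -4.8020e+01] Ftool -0.3 0.07 Fz -2.75 M [ 0.086 -0.054  0.012] Mx,My tool 0.098 -0.028 to S 0.97 0.88
```

Request:
step_arm --commands '[[[0.3,0.2,-0.2],0],[[0.3,0.2,0],0],[[0,0,0],0],[[0,0,0],0]]'

```text
time_s: 21.3
tcp_pos: [0.5358, 0.0168, 0.0688]
eef_rot: [-180.0, -0.0, -48.0]
contact_force: [1.6, 1.4, -4.2]
gripper_width: 0.0634
```

```bash
python3 st.py
```

```text
21.3 [0.5358 0.0168 0.0688] yaw [-1.7998e+02 -1.0000e-02 -4.8020e+01] Ftool 0.02 -2.12 Fz -4.21 M [ 0.551 -0.187 -0.026] Mx,My tool 0.507 -0.284 to S 0.45 0.6
```

Request:
step_arm --commands '[[[0,0,0],1],[[0,0,0],1],[[0,0,0],0],[[0,0,0],0]]'

```text
time_s: 21.8
tcp_pos: [0.5359, 0.0169, 0.0688]
eef_rot: [-180.0, -0.0, -50.0]
contact_force: [0.3, 3.4, -5.2]
gripper_width: 0.0628
```

```bash
python3 st.py; python3 snap.py 6
```

```text
21.8 [0.5359 0.0169 0.0688] yaw [-1.7997e+02 -1.0000e-02 -5.0020e+01] Ftool -2.44 -2.43 Fz -5.2 M [ 1.225 -0.57   0.056] Mx,My tool 1.224 -0.573 to S 0.47 0.72
21.8 [0.5359 0.0169 0.0688] [-1.7997e+02 -1.0000e-02 -5.0020e+01] [ 0.29  3.43 -5.2 ] [ 1.225 -0.57   0.056] 0.06277119729415942
```

View pics/g6.png

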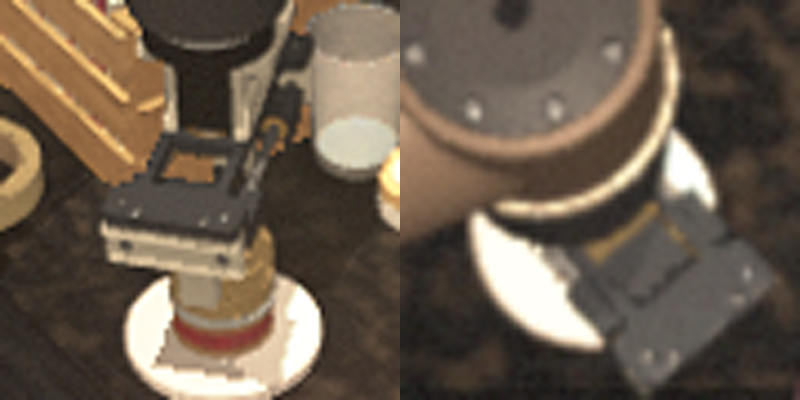

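Request:
step_arm --commands '[[[0,0,-0.5],-2],[[0,0.5,-0.3],-1],[[0,0.5,0],0],[[0,0,0],0],[[0,0,0],0]]'

```text
time_s: 22.52
tcp_pos: [0.5357, 0.0165, 0.0695]
eef_rot: [-179.9, -0.0, -47.0]
contact_force: [4.5, 4.2, -8.7]
gripper_width: 0.0635
```

```bash
python3 st.py
```

```text
22.525 [0.5357 0.0165 0.0695] yaw [-1.7991e+02 -3.0000e-02 -4.6980e+01] Ftool 0.01 -6.17 Fz -8.72 M [ 1.536 -1.758  0.027] Mx,My tool 2.334 0.077 to S 0.26 0.3
```

Request:
step_arm --commands '[[[0,0.5,0],0],[[0,0,0],0],[[0,0,0],0]]'

```text
time_s: 22.9
tcp_pos: [0.5357, 0.0164, 0.0696]
eef_rot: [-179.9, -0.0, -47.0]
contact_force: [5.3, 5.8, -10.3]
gripper_width: 0.0629
```

```bash
python3 st.py
```

```text
22.9 [0.5357 0.0164 0.0696] yaw [-1.7987e+02 -3.0000e-02 -4.6970e+01] Ftool -0.6 -7.79 Fz -10.27 M [ 1.921 -2.044 -0.017] Mx,My tool 2.805 -0.009 to S 0.25 0.24
```

Request:
step_arm --commands '[[[0,-0.8,0],0],[[0,-0.7,0],0],[[0,-0.5,0],0],[[0,0,0],0],[[0,0,0],0]]'

```text
time_s: 23.52
tcp_pos: [0.5357, 0.0167, 0.0694]
eef_rot: [180.0, 0.0, -47.0]
contact_force: [1.9, -0.4, -7.0]
gripper_width: 0.0633
```

```bash
python3 st.py
```

```text
23.525 [0.5357 0.0167 0.0694] yaw [ 1.7996e+02  1.0000e-02 -4.7030e+01] Ftool 1.6 -1.07 Fz -7.02 M [-0.17  -0.889 -0.008] Mx,My tool 0.534 0.73 to S 0.46 0.44
```

Request:
step_arm --commands '[[[0,-0.6,0],0],[[0,0,0],0],[[0,0,0],0]]'

```text
time_s: 23.9
tcp_pos: [0.5358, 0.0171, 0.0693]
eef_rot: [179.9, 0.0, -47.0]
contact_force: [-0.1, -1.5, -6.5]
gripper_width: 0.0628
```

```bash
python3 st.py
```

```text
23.9 [0.5358 0.0171 0.0693] yaw [ 1.7993e+02  3.0000e-02 -4.7040e+01] Ftool 1.07 1.08 Fz -6.51 M [-0.655  0.039 -0.024] Mx,My tool -0.475 0.453 to S 0.68 0.76
```

Request:
step_arm --commands '[[[0,-0.6,0],0],[[0,-0.4,0],0],[[0,0,0],0],[[0,0,0],0]]'

```text
time_s: 24.4
tcp_pos: [0.537, 0.0182, 0.0694]
eef_rot: [180.0, 0.0, -47.0]
contact_force: [-2.5, -0.1, -6.6]
gripper_width: 0.0634
```

```bash
python3 st.py
```

```text
24.4 [0.537  0.0182 0.0694] yaw [ 1.7998e+02  2.0000e-02 -4.7030e+01] Ftool -1.65 1.88 Fz -6.62 M [-0.14   0.713 -0.002] Mx,My tool -0.617 -0.383 to S 0.66 2.33
```

Request:
step_arm --commands '[[[0,-0.5,0],0],[[0,-0.3,0],0],[[0,0,0],0],[[0,0,0],0]]'

```text
time_s: 24.9
tcp_pos: [0.5375, 0.0185, 0.0695]
eef_rot: [180.0, 0.0, -47.0]
contact_force: [-2.6, -1.8, -6.9]
gripper_width: 0.063
```

```bash
python3 st.py
```

```text
24.9 [0.5375 0.0185 0.0695] yaw [ 1.7997e+02  1.0000e-02 -4.7030e+01] Ftool -0.44 3.12 Fz -6.9 M [-0.57   1.033  0.014] Mx,My tool -1.144 -0.288 to S 0.56 2.98
```

Request:
step_arm --commands '[[[0,0.7,0],0],[[0,0.7,0],0],[[0.4,0,0],0],[[0.4,0,0],0],[[0,0,0],0],[[0,0,0],0]]'

```text
time_s: 25.65
tcp_pos: [0.5377, 0.0173, 0.0697]
eef_rot: [-180.0, -0.0, -47.0]
contact_force: [-0.1, 1.3, -7.3]
gripper_width: 0.0632
```

```bash
python3 st.py
```

```text
25.65 [0.5377 0.0173 0.0697] yaw [-1.7996e+02 -2.0000e-02 -4.7020e+01] Ftool -1.05 -0.8 Fz -7.29 M [ 0.742 -0.07  -0.028] Mx,My tool 0.557 -0.495 to S -0.47 2.34
```

Request:
step_arm --commands '[[[0.5,0,0],0],[[0.5,0,0],0],[[0,0,0],0],[[0,0,0],0]]'

```text
time_s: 26.15
tcp_pos: [0.5378, 0.0169, 0.0696]
eef_rot: [-180.0, 0.0, -47.0]
contact_force: [-2.0, 5.4, -5.6]
gripper_width: 0.063
```

```bash
python3 st.py
```

```text
26.15 [0.5378 0.0169 0.0696] yaw [-1.7998e+02  3.0000e-02 -4.7030e+01] Ftool -5.3 -2.21 Fz -5.61 M [2.217 0.896 0.015] Mx,My tool 0.855 -2.232 to S -0.83 2.13
```

Request:
step_arm --commands '[[[-1.2,0.2,0],0],[[-1.1,0,0],0],[[0,0,0],0],[[0,0,0],0]]'

```text
time_s: 26.65
tcp_pos: [0.5364, 0.0178, 0.0696]
eef_rot: [180.0, -0.0, -47.0]
contact_force: [1.5, -0.8, -7.4]
gripper_width: 0.0632
```

```bash
python3 st.py
```

```text
26.65 [0.5364 0.0178 0.0696] yaw [ 1.800e+02 -1.000e-02 -4.703e+01] Ftool 1.58 -0.55 Fz -7.4 M [-0.163 -0.571  0.053] Mx,My tool 0.306 0.508 to S 0.78 1.64
```

Request:
step_arm --commands '[[[-0.1,-0.2,0.4],0],[[0,0,0.4],0],[[0,0,0],0],[[0,0,0],0]]'

```text
time_s: 27.15
tcp_pos: [0.5363, 0.0182, 0.0689]
eef_rot: [-180.0, -0.0, -47.0]
contact_force: [0.2, -0.8, -4.4]
gripper_width: 0.0633
```

```bash
python3 st.py
```

```text
27.15 [0.5363 0.0182 0.0689] yaw [-180.     -0.    -47.03] Ftool 0.7 0.43 Fz -4.41 M [-0.033  0.092  0.007] Mx,My tool -0.09 -0.038 to S 1.09 1.88
```

Request:
step_arm --commands '[[[0,0,0],-1.5],[[0,0,0.1],-1.5],[[0,0,0],0]]'

```text
time_s: 27.52
tcp_pos: [0.5365, 0.0182, 0.0687]
eef_rot: [-180.0, -0.0, -44.0]
contact_force: [-0.5, -0.4, -3.1]
gripper_width: 0.0633
```

```bash
python3 st.py
```

```text
27.525 [0.5365 0.0182 0.0687] yaw [-1.7999e+02 -1.0000e-02 -4.3990e+01] Ftool -0.04 0.62 Fz -3.12 M [-0.029 -0.002 -0.033] Mx,My tool -0.02 0.021 to S 0.92 2.05
```

Request:
step_arm --commands '[[[0,0,0],-1],[[0,0,0],-1],[[0,0,0],0]]'

```text
time_s: 27.9
tcp_pos: [0.5363, 0.0181, 0.0686]
eef_rot: [180.0, 0.0, -42.0]
contact_force: [-0.5, 0.5, -4.2]
gripper_width: 0.063
```

```bash
python3 st.py
```

```text
27.9 [0.5363 0.0181 0.0686] yaw [179.99   0.   -42.01] Ftool -0.67 -0.05 Fz -4.16 M [-0.007  0.016 -0.081] Mx,My tool -0.016 -0.008 to S 0.91 1.92
```

Request:
step_arm --commands '[[[0,0,0],-1],[[0,0,0],-1],[[0,0,0],0]]'

```text
time_s: 28.28
tcp_pos: [0.536, 0.018, 0.0685]
eef_rot: [180.0, 0.0, -40.0]
contact_force: [-1.1, -0.5, -3.2]
gripper_width: 0.063
```

```bash
python3 st.py
```

```text
28.275 [0.536  0.018  0.0685] yaw [ 1.7996e+02  2.0000e-02 -4.0020e+01] Ftool -0.55 1.07 Fz -3.23 M [-0.404  0.537 -0.085] Mx,My tool -0.655 -0.151 to S 0.98 1.62
```

Request:
step_arm --commands '[[[0,0,0],1.5],[[0,0,0],1.5],[[0,0,0.3],0],[[0,0,0.3],0],[[0,0,0],0],[[0,0,0],0]]'

```text
time_s: 29.02
tcp_pos: [0.5364, 0.0182, 0.0681]
eef_rot: [-180.0, -0.0, -43.0]
contact_force: [0.1, 0.7, -3.9]
gripper_width: 0.063
```

```bash
python3 st.py
```

```text
29.025 [0.5364 0.0182 0.0681] yaw [-180.     -0.    -43.02] Ftool -0.44 -0.6 Fz -3.91 M [-0.005 -0.009  0.024] Mx,My tool 0.003 0.01 to S 0.93 2.01
```

It's free at −43°: no moment, and no support from below. Lowering on.

Request:
step_arm --commands '[[[0,0,0.3],0],[[0,0,0.3],0],[[0,0,0.2],0],[[0,0,0],0],[[0,0,0],0]]'

```text
time_s: 29.65
tcp_pos: [0.5363, 0.0182, 0.0672]
eef_rot: [180.0, 0.0, -43.0]
contact_force: [-0.5, 0.6, -3.4]
gripper_width: 0.0629
```

```bash
python3 st.py
```

```text
29.65 [0.5363 0.0182 0.0672] yaw [180.     0.   -43.03] Ftool -0.77 -0.05 Fz -3.39 M [ 0.014  0.004 -0.019] Mx,My tool 0.008 -0.012 to S 0.95 1.95
```

Request:
step_arm --commands '[[[0,0,0.3],0],[[0,0,0.3],0],[[0,0,0],0],[[0,0,0],0]]'

```text
time_s: 30.15
tcp_pos: [0.5364, 0.0182, 0.0667]
eef_rot: [-180.0, -0.0, -43.0]
contact_force: [0.2, 0.5, -3.6]
gripper_width: 0.063
```

```bash
python3 st.py
```

```text
30.15 [0.5364 0.0182 0.0667] yaw [-180.     -0.    -43.03] Ftool -0.16 -0.49 Fz -3.62 M [-0.021 -0.001  0.025] Mx,My tool -0.015 0.015 to S 0.91 1.97
```

Request:
step_arm --commands '[[[0,0,0.3],0],[[0,0,0.2],0],[[0,0,0],0],[[0,0,0],0]]'

```text
time_s: 30.65
tcp_pos: [0.5364, 0.0182, 0.0662]
eef_rot: [180.0, -0.0, -43.0]
contact_force: [0.1, 0.5, -4.0]
gripper_width: 0.063
```

```bash
python3 st.py
```

```text
30.65 [0.5364 0.0182 0.0662] yaw [180.    -0.   -43.03] Ftool -0.26 -0.4 Fz -4.0 M [-0.001 -0.011 -0.03 ] Mx,My tool 0.007 0.009 to S 0.92 1.97
```

Request:
step_arm --commands '[[[0,0,0.3],0],[[0,0,0],0],[[0,0,0],0]]'

```text
time_s: 31.02
tcp_pos: [0.5364, 0.0182, 0.0659]
eef_rot: [-180.0, 0.0, -43.0]
contact_force: [0.1, -0.6, -3.3]
gripper_width: 0.0633
```

```bash
python3 st.py
```

```text
31.025 [0.5364 0.0182 0.0659] yaw [-180.      0.    -43.03] Ftool 0.49 0.42 Fz -3.32 M [ 0.024 -0.025  0.012] Mx,My tool 0.035 0.002 to S 0.94 1.97
```

Request:
step_arm --commands '[[[0,0,0.3],0],[[0,0,0],0],[[0,0,0],0]]'

```text
time_s: 31.4
tcp_pos: [0.5364, 0.0181, 0.0657]
eef_rot: [-180.0, -0.0, -43.0]
contact_force: [0.3, -0.4, -1.1]
gripper_width: 0.0635
```

```bash
python3 st.py
```

```text
31.4 [0.5364 0.0181 0.0657] yaw [-1.7999e+02 -1.0000e-02 -4.3030e+01] Ftool 0.5 0.13 Fz -1.14 M [-0.045  0.329 -0.029] Mx,My tool -0.257 -0.209 to S 0.87 1.98
```

Request:
step_arm --commands '[[[0,0,0.2],0],[[0,0,0],0],[[0,0,0],0]]'

```text
time_s: 31.78
tcp_pos: [0.5364, 0.0182, 0.0655]
eef_rot: [-180.0, -0.0, -43.0]
contact_force: [-0.5, -0.5, 0.9]
gripper_width: 0.0632
```

```bash
python3 st.py
```

```text
31.775 [0.5364 0.0182 0.0655] yaw [-1.7999e+02 -1.0000e-02 -4.3020e+01] Ftool -0.05 0.67 Fz 0.94 M [-0.093  0.346 -0.017] Mx,My tool -0.305 -0.189 to S 0.88 2.04
```

Home: it bottomed at TCP z 0.0658, which puts the underside at about 63 mm. I'll take the load off and release.

Request:
step_arm --commands '[[[0,0,-0.3],0],[[0,0,0],0]]' --grip_force 5

```text
time_s: 32.02
tcp_pos: [0.5364, 0.0182, 0.0657]
eef_rot: [-180.0, -0.0, -43.0]
contact_force: [-0.7, -0.1, -0.2]
gripper_width: 0.0637
```

Request:
step_arm --commands '[[[0,0,0],0],[[0,0,0],0],[[0,0,0],0],[[0,0,0],0],[[0,0,0],0],[[0,0,0],0]]' --gripper 0

```text
time_s: 32.78
tcp_pos: [0.5364, 0.0182, 0.0657]
eef_rot: [-180.0, -0.0, -43.0]
contact_force: [-0.2, -0.6, -0.3]
gripper_width: 0.0876
```

Request:
step_arm --commands '[[[0,0,-5],0],[[0,0,-15],0],[[0,0,-30],0],[[0,0,-40],0],[[0,0,-40],0],[[-20,-40,-5],0],[[-20,-40,0],0],[[-20,-40,0],0],[[-20,-40,0],0],[[-20,-40,0],0],[[-20,-40,0],0],[[-20,-40,0],0],[[0,0,0],0],[[0,0,0],0]]'

```text
time_s: 34.52
tcp_pos: [0.6249, 0.3183, 0.2012]
eef_rot: [-180.0, -0.0, -43.0]
contact_force: [0.1, -0.6, -0.4]
gripper_width: 0.0877
```

```bash
python3 - <<'E'
from plant import r,imaging
from fit import *
s=r.get_state(); print(s["time_s"],s["tcp_pos"],s["contact_force"])
o=[]
for n,b in dict(scene=(250,320,165,235),top=(255,310,185,240)).items():
    c=imaging.capture(n); np.savez(f"{n}7.npz",**c); cv2.imwrite(f"pics/full7{n}.png",c["img"][:,:,::-1])
    P=cloud(c); d=np.hypot(P[...,0]-.536,P[...,1]-.017)
    k=(d<.03)&(d>.017)&(P[...,2]>.055)&(P[...,2]<.1); A=P[k]; 
    pl=np.linalg.lstsq(np.c_[A[:,:2]-[.536,.017],np.ones(len(A))],A[:,2],rcond=None)[0]
    print(n,k.sum(),np.median(A[:,2]),"tilt deg",np.degrees(pl[:2]).round(2),pl[2])
    o.append(cv2.resize(c["img"][b[2]:b[3],b[0]:b[1]],(400,400),interpolation=cv2.INTER_CUBIC))
cv2.imwrite("pics/g7.png",np.hstack(o)[:,:,::-1])
E
```

```text
34.525 [0.62488018 0.31834641 0.20121547] [ 0.10678925 -0.55360562 -0.35998756]
scene 149 0.07643236688422828 tilt deg [-2.39  5.43] 0.07555214237339457
top 213 0.07798457808985004 tilt deg [-4.79  3.12] 0.07694820199792089
```

View pics/g7.png

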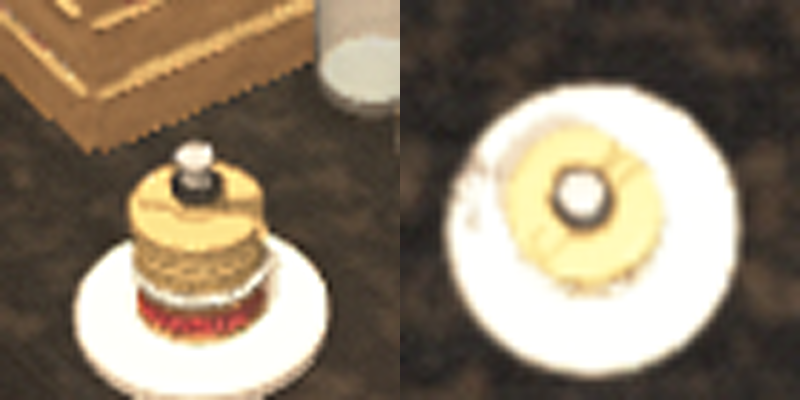

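View pics/full7scene.png

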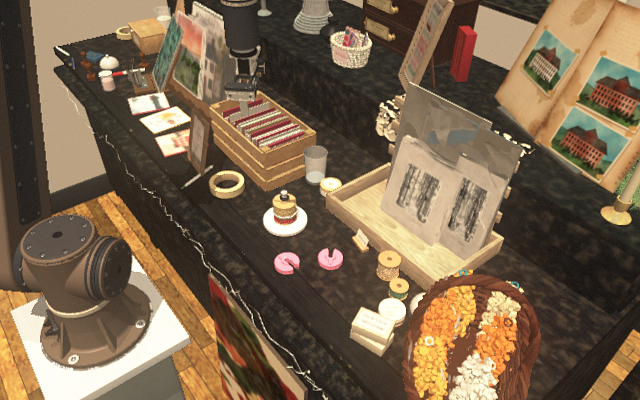

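```bash
python3 - <<'E'
from fit import *
for i in "07":
  for n in("scene","top"):
    c=np.load(f"{n}{i}.npz");P=cloud(c)
    z0=.079 if i=="7" else .063
    x=P[...,0]-.536;y=P[...,1]-.017;d=np.hypot(x,y);a=np.degrees(np.arctan2(y,x))
    off=abs(((a+43)+90)%180-90)
    k=(d<.029)&(d>.017)&(off>25)&(abs(P[...,2]-z0)<.006)
    A=P[k]; 
    pl=np.linalg.lstsq(np.c_[A[:,:2]-[.536,.017],np.ones(len(A))],A[:,2],rcond=None)[0]
    print(i,n,k.sum(),np.median(A[:,2]).round(4),np.degrees(pl[:2]).round(2))
    # per side medians
    for s in(1,-1):
        h=k&(s*(x*np.cos(np.radians(47))+y*np.sin(np.radians(47)))>0); print("   side",s,h.sum(),np.median(P[h][:,2]).round(4))
E
```

```text
0 scene 84 0.0607 [-0.37 -1.3 ]
   side 1 31 0.0603
   side -1 53 0.0609
0 top 125 0.0625 [0.87 0.5 ]
   side 1 63 0.0625
   side -1 62 0.0626
7 scene 83 0.0768 [ 0.5  -0.01]
   side 1 28 0.0771
   side -1 55 0.0768
7 top 132 0.0782 [ 0.39 -0.9 ]
   side 1 66 0.0782
   side -1 66 0.0784
```

```bash
python3 - <<'E'
from plant import close_job
from h import *
a,b=np.load("scene0.npz")["img"].astype(int),np.load("scene7.npz")["img"].astype(int)
for n,(u,v) in dict(pink1=(287,263),pink2=(330,258),tape=(226,184),tumb=(316,163),twine=(388,265),green=(398,288),gold=(330,186),soap=(372,330)).items(): print(n,abs(a-b)[v-12:v+12,u-12:u+12].mean().round(1))
print(close_job())
E
```

```text
pink1 4.2
pink2 4.1
tape 9.9
tumb 4.5
twine 3.9
green 3.5
gold 3.3
soap 3.1
the job is handed in; nothing more can be done
None
```

The loose brass weight is on the spindle under the keeper, nested fully home and flat on the lower weight. I handed the job in after about 34.5 s of the 69 s.

**How it went:**
- I slid the weight on with its slot about 15° off the lower weight's key.
- I centred it on the spindle by feel. The spindle turned out to be about 2 mm from where the cameras put it.
- I turned it until the slot dropped over the key, at a tool yaw of about −43°.
- I lowered it until it bottomed, taking up to about 4–5 N, then released it and backed away.

**Last checks:**
- **Height:** in the camera depth, the top face is 16 mm above where the lower weight's top face was (16.1 and 15.7 mm from the two cameras). That matches a full nest.
- **Flatness:** the two sides agree to 0.3 mm. A first tilt fit gave about 5°, but it had included the slot and key; with those left out the tilt is under 1°.
- **Bystanders:** the before and after pictures show no change near them, beyond a slightly larger difference at the tape. In the full picture the tape looks to be in the same place, and I did not measure it further.

**Less clean:**
- **Side force:** while centring, I pushed sideways on the spindle with up to about 8 N for a moment. The keeper may also briefly have been lifted close to its 3 mm limit.
- **Search past the key:** I first swept past the key with the weight about 1 mm off centre. The moment on the weight reached about 0.085 N m against the key, just under the 0.1 N m at which the lower weight turns, so it may have shifted slightly.

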